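Fit the caddy's carrying bar and hold the caddy up level

TASK

I want to wipe the desk under the stationery caddy. With the caddy standing on the desk, push its loose wooden carrying bar through both eyelets until the bar's flat grip is up against (or nearly touching) the end panel; then take the bar near its middle, between the end panels, and lift the caddy by the bar alone, about 12 cm off the desk. Finish while still holding it there, steady and level with its contents in place and standing, and leave the other things on the desk where they are.

Things in the scene. Friction and masses are not known exactly. Their poses are not given: they have to be found in the camera images.
- caddy: Loose open plywood caddy, 112 wide (x) x 160 long (y), 0.56 kg loaded, on short feet. Origin: centre of underside. Side walls 48 high. End panels at y = +-80 (8 thick, 144 between) narrow above 55 to a round-topped tongue 44 wide, 147 high, with a 17 mm eyelet at x 0, z 125, the two in line along y, enterable from either side. Contents reach up to 110; in the middle 60 mm only 45.
- eye_left (a point): Centre of the brass-rimmed 17 mm round through-hole in the caddy's +y end panel, on the panel's outer face, 125 mm above the caddy's underside; axes as the caddy's.
- eye_right (a point): The same in the caddy's -y end panel, on its outer face, 125 mm above the caddy's underside; axes as the caddy's.
- bar_grip (a point): Centre of the flat grip (26 wide x, 42 long y, 12 thick z) of the dark wooden carrying bar, 50 g: beyond it a round 12 mm dowel runs 192 mm along -y to a tapered nose (last 14). It lies flat on the desk, this point 6 mm up; z up. The grip is too wide for the eyelets; its shoulder, which stops at the end panel, is 21 mm from here, the nose tip 213 mm (along -y).
- bar_mid (a point): Point on the dowel's axis 80 mm from the grip's shoulder, 101 mm from bar_grip towards the nose and 112 mm from the nose tip: mid-way between the end panels when the bar is home. Axes as bar_grip.
- ink_bottle: Amber dropper bottle with black top, 33 mm across, 102 mm tall, standing in an end bin of the caddy. Origin: centre of its underside, z up.
- glue_stick: White and red glue stick, 27 mm across, 88 mm tall, standing in the other end bin of the caddy. Origin: centre of its underside, z up.
- eraser: Blue and white eraser 23x52x12 mm lying in the caddy's middle bin. Origin: centre of its underside.
- binder_clip_1: Small black binder clip 26x21x35 mm in the caddy's middle bin. Origin: centre of its underside.
- mug: White mug with flower pattern, 82x117x91 mm, a bystander on the right of the desk. Origin: centre of its underside.
- clear_tape: Brown roll of packing tape lying flat, 90 mm across, 48 mm high, a bystander. Origin: centre of its underside.
- stapler: Blue-grey stapler 30x125x38 mm, a bystander. Origin: centre of its underside.
- binder_clip_0: Larger black binder clip 32x26x44 mm standing on the desk, a bystander. Origin: centre of its underside.

How it is judged:
On the way:
1. the carrying bar is through both eyelets, in to within 14 mm of fully home, while the caddy stands on the desk (x of bar_mid in the frame of caddy between -0.006 and 0.006 m and z of bar_mid in the frame of caddy between 0.118 and 0.132 m and y of bar_mid in the frame of caddy between -0.014 and 0.014 m and angle between the y axis of bar_mid and the y axis of caddy, either way round below 0.08 rad and height (world z) of caddy below 0.01 m), for 0.2 s.
At the end, for the whole second after the job is handed in: Bar through both eyelets, within 14 mm of home, held within 60 mm of its middle; caddy carried by the bar alone, over 80 mm up, under 7 degrees tilt, still; all contents aboard, bottle and glue upright; mug, tape, stapler and larger clip within 30 mm of their start (x of bar_mid in the frame of caddy between -0.006 and 0.006 m and z of bar_mid in the frame of caddy between 0.118 and 0.132 m and y of bar_mid in the frame of caddy between -0.014 and 0.014 m and angle between the y axis of bar_mid and the y axis of caddy, either way round below 0.08 rad and distance between the grasp point and bar_mid below 0.06 m and height (world z) of caddy above 0.08 m and angle between caddy's own z axis and vertical below 0.12 rad and linear speed of caddy below 0.03 m/s and angular speed of caddy below 0.2 rad/s and contact force between the fingers and bar above 1 N and contact force between each of the arm, the fingers and caddy below 0.5 N and contact force between caddy and mug below 0.2 N and angle between each of ink_bottle, glue_stick's own z axis and vertical below 0.3 rad and x of ink_bottle in the frame of caddy between -0.056 and 0.056 m and y of ink_bottle in the frame of caddy between -0.08 and 0.08 m and z of ink_bottle in the frame of caddy between 0 and 0.035 m and x of glue_stick in the frame of caddy between -0.056 and 0.056 m and y of glue_stick in the frame of caddy between -0.08 and 0.08 m and z of glue_stick in the frame of caddy between 0 and 0.035 m and x of eraser in the frame of caddy between -0.056 and 0.056 m and y of eraser in the frame of caddy between -0.08 and 0.08 m and z of eraser in the frame of caddy between 0 and 0.035 m and x of binder_clip_1 in the frame of caddy between -0.056 and 0.056 m and y of binder_clip_1 in the frame of caddy between -0.08 and 0.08 m and z of binder_clip_1 in the frame of caddy between 0 and 0.035 m and distance of each of mug, clear_tape, stapler, binder_clip_0 from where it was at the start of the episode below 0.03 m); the arm keeps its last pose, push and grip.
It fails at once if the caddy is tipped by more than 20 degrees (angle between caddy's own z axis and vertical above 0.35 rad).
It fails at once if the ink bottle or the glue stick falls over (angle between any of ink_bottle, glue_stick's own z axis and vertical above 0.6 rad).
It fails at once if the mug, tape roll, stapler or larger binder clip is pushed more than 30 mm (distance of any of mug, clear_tape, stapler, binder_clip_0 from where it was at the start of the episode above 0.03 m).
It also fails if it takes over 58 s, if anything falls off the work surface, if the arm or the gripper's body presses on something with over 40 N, if the wrist force passes 120 N, or if a joint passes its speed limit or range.

ROBOT

A 7-joint arm with a two-finger parallel gripper is mounted at the origin on a cart in front of the work surface, level with it; the furniture and walls round the work are solid. World frame = base frame: x ahead of the robot, y to its left, z up, the work surface at z = 0. Lengths are in m, angles in rad, forces in N, time in s.
With the tool pointing down it reaches from about 0.35 to 0.9 m from the base axis. Payload 8.1 kg.
Tool frame: the origin (TCP) lies on the centre line of the jaws, within the pads' length; the fingertips stand 19 mm ahead of it and the grasp point (between the pads) is the TCP (arm.tip_reach is the distance from the TCP to the fingertips, in m); z points along the fingers, y is the line along which they close (so a half turn about z gives the same grasp; the last joint's range is limited). The gripper opens to 92 mm and grips with 3 to 60 N. Pads are 19 mm wide; open, the fingers measure 130 mm over their backs; the gripper's body (75 mm by 190 mm) begins 47 mm behind the grasp point.
Start: joints at [-1.4, 0.434, 0.025, 1.573, -0.012, 1.134, -0.075], TCP at [0.169, 0.602, 0.246] pointing down, gripper open.
Joint ranges: [-2.62, 2.62], [-0.44, 2.09], [-1.27, 1.32], [0.08, 2.57], [-1.32, 4.46], [0.12, 2], [-2.74, 2.74]. Speed limits (rad/s): [2.22, 2.22, 3.01, 3.01, 3.14, 3.14, 3.14].

INTERFACE

Orientations are given as a rotation vector (axis times angle).
In Python, from cell import arm gives the robot as it stands.
- The arm moves only by the tool arm_command, never from a script. Its argument "targets" is a list that holds one entry, the list of rows, each a list of 6 numbers: the shift along the tool's x, y, z in m, then the turn, a rotation vector about the tool's x, y, z in rad. A call has 1 to 10 rows; each row shifts and turns the commanded pose from where the row before left it, along the tool's axes as they then stand; what a row does not reach is not made up. A row lasts 1/8 s, in which the tool goes at most 62.5 mm and 10.7 degrees, less where a joint would pass 70% of its speed; a pose out of reach is approached as far as the arm can. A call with a gripper value outside its range is refused whole. "jaw" is the finger opening in m, from 0 to 0.0918, set as the call begins (left out, the last holds). The fingers move at their own pace and stop on an object; "newtons" is the grip in N (left out, the last holds). Time passes only in rows, so rows that do not move let the fingers close. It gives the time, the measured TCP pose, the force, the opening and the grip force at its end, in the units of the state.
- arm.observe(): the state, without advancing time (a new reading comes with each control period).
- arm.get_image(name): name is "scene" or "top" or "wrist"; returns a dict with "pixels" (384x512x3 uint8, red, green, blue), "z_map" (384x512 float32, m along the optical axis (not along the pixel's ray), 0 where there is no reading), "fx", "fy", "cx", "cy" (pixels), "xyz" and "rotation" of the camera in the world; the wrist camera has in their place "T_tool_cam" (4x4, takes a point from camera to tool coordinates, whose origin is the TCP and whose axes are the flange's). Camera axes: x right, y down, z forward; pixel columns grow to the right and rows downward; lengths in m; the calibration is good to about 2 mm. The wrist camera is an equidistant fisheye: a pixel r from the principal point sees the ray r / f radians off the axis. A picture is of the moment at which its call begins: read the wrist's pose just before it.
- arm.sign_off(): hands the job in; it is judged then, once.
The state is a dict: "clock": time; "joints": joint angles; "dq": joint speeds; "joint_efforts": joint torques, N m; "position": TCP position; "ee_rot": TCP orientation; "force": force on the tool from outside, world axes, zero at the start; "ft_torque": the same for the moment, N m; "width": opening from 0.0 (shut) to 1.0 (fully open); "gripper_force": force on a finger pad.
Only numpy, scipy, OpenCV 4.12 (cv2) and the standard library are available. Lean on these libraries where they do the work, as an engineer would, in place of code of your own. Each camera call takes 0.05 s, during which the arm holds its last target. There are 200 camera calls.

## Working session

There is one attempt and no reset: what is moved stays moved. The work goes in short steps, Python scripts to look and compute and a tool call to move; the robot and the scene stay as the last step left them, time stands still between calls to the robot, and variables do not carry over. Pictures are saved under pics/ and viewed, at most 10 in all, crops included, and the job is handed in when it is done.

Besides the shell and the picture viewer there is one more tool, called after ">>>" as name([rows], argument=value, ...), one row to a line, values as JSON. arm_command: Moves the arm, as the interface text tells. Its arguments: {"type":"object","properties":{"targets":{"type":"array","items":{"type":"array","items":{"type":"array","items":{"type":"number"}}}},"jaw":{"type":"number"},"newtons":{"type":"number"}},"required":["targets"]}

```bash
ls; mkdir -p pics; cat > h.py <<'E'
import numpy as np, cv2
from scipy.spatial.transform import Rotation as R
from cell import arm
def cloud(im):
    z=im["z_map"]; v,u=np.mgrid[:z.shape[0],:z.shape[1]]
    c=np.stack([(u-im["cx"])/im["fx"]*z,(v-im["cy"])/im["fy"]*z,z],-1)
    r=np.array(im["rotation"]); r=r if r.shape==(3,3) else R.from_rotvec(r).as_matrix()
    p=c@r.T+np.array(im["xyz"]); p[z==0]=np.nan
    return p
E
python3 - <<'E'
from h import *
s=arm.observe(); print({k:np.round(v,3) for k,v in s.items()})
for n in ("top","scene"):
    im=arm.get_image(n); np.save(f"{n}.npy",im,allow_pickle=True)
    cv2.imwrite(f"pics/{n}.png",cv2.resize(im["pixels"][...,::-1],(800,600)))
    print(n,im["xyz"],im["rotation"],im["fx"],im["cx"],im["cy"])
E
```

```text
pics
{'clock': np.float64(0.0), 'joints': array([-1.4  ,  0.435,  0.025,  1.574, -0.012,  1.134, -0.075]), 'dq': array([-0.001,  0.   , -0.001, -0.   , -0.001,  0.   ,  0.003]), 'joint_efforts': array([ 1.0000e-03, -6.6782e+01,  9.8500e-01, -3.1446e+01, -6.1000e-02,
        4.2000e-02,  0.0000e+00]), 'position': array([0.169, 0.601, 0.245]), 'ee_rot': array([-4.290e-01, -3.112e+00,  3.000e-03]), 'force': array([-0.26 ,  0.73 , -0.478]), 'ft_torque': array([-0.051, -0.06 , -0.012]), 'gripper_force': np.float64(0.0), 'width': np.float64(0.999)}
top [ 0.4529442  -0.04379974  1.27623294] [-2.15255524  2.19379912 -0.10643303] 387.9415352489559 247.82506723735776 190.7874573233323
scene [-0.46329142 -0.26345596  0.621469  ] [-1.66624477  1.35979263 -0.86332827] 391.88843723838846 253.057291836323 191.5936593292734
```

View pics/top.png

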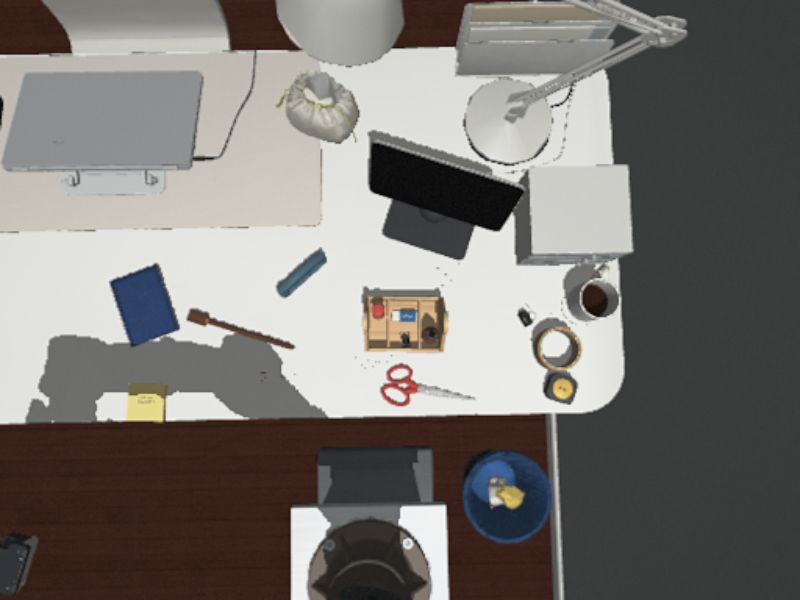

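View pics/scene.png

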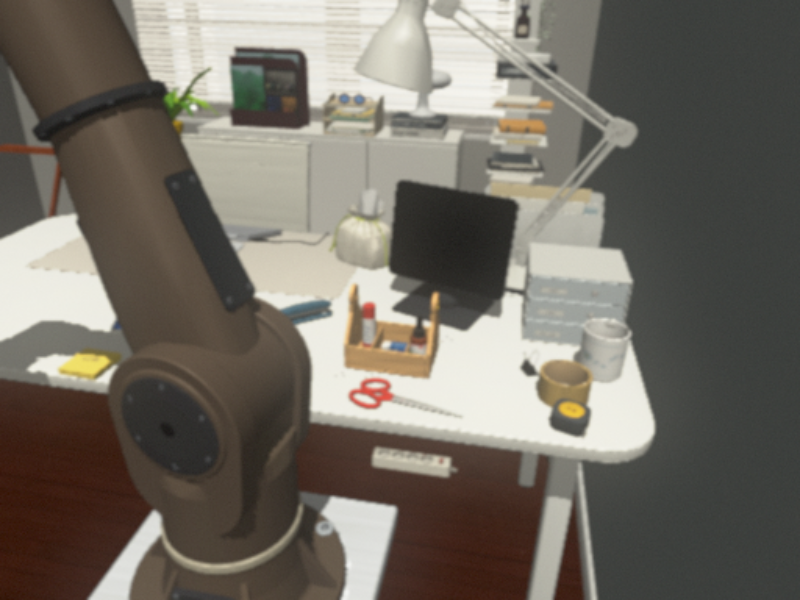

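The top view shows the bar with its grip at about (198,318) and its nose at (294,347). The caddy spans about (363-447, 290-352), with its end panels on the left and right. The mug, tape and clip are to the right of it and the stapler is at (302,272). The scene view shows the same layout, with the eyelet tongues at (353,310) and (435,315). I'll measure next.

```bash
python3 - <<'E'
from h import *
im=np.load("top.npy",allow_pickle=True).item(); p=cloud(im); px=im["pixels"].astype(int)
k=512/800
z0=np.nanmedian(p[int(370*k):int(385*k),int(330*k):int(370*k),2]); print("desk z",z0)
# bar: dark brown in region
sub=np.zeros(px.shape[:2],bool); sub[int(295*k):int(355*k),int(180*k):int(305*k)]=1
m=sub&(px.sum(2)<330)&(px[...,0]>px[...,2]*1.5+8)
n,l,st,c=cv2.connectedComponentsWithStats(m.astype(np.uint8)); i=1+np.argmax(st[1:,4]); m=l==i
print(st[i])
v,u=np.nonzero(m)
# cast on plane z=.006
r=R.from_rotvec(im["rotation"]).as_matrix()
d=np.stack([(u-im["cx"])/im["fx"],(v-im["cy"])/im["fy"],np.ones(len(u))],1)@r.T
o=np.array(im["xyz"]); q=(o+d*((.006-o[2])/d[:,2])[:,None])[:,:2]
vx,vy,x0,y0=cv2.fitLine(q.astype(np.float32),cv2.DIST_HUBER,0,.01,.01).ravel()
if vy<0: vx,vy=-vx,-vy
t=(q-[x0,y0])@[vx,vy]; w=(q-[x0,y0])@[-vy,vx]
print("bar dir",vx,vy,"yaw from +y",np.arctan2(-vx,vy),"len",np.ptp(t),"nose",[x0+vx*t.min(),y0+vy*t.min()],"gripend",[x0+vx*t.max(),y0+vy*t.max()])
for a in np.arange(t.min(),t.max(),.02):
    s=(t>=a)&(t<a+.02); print(round(a-t.min(),3),s.sum(),w[s].min().round(4),w[s].max().round(4),w[s].mean().round(4))
# caddy
sub[:]=0; sub[int(280*k):int(360*k),int(355*k):int(455*k)]=1
for lo,hi in((.03,.06),(.1,.12),(.13,.17)):
    s=sub&(p[...,2]>lo)&(p[...,2]<hi); P=p[s]; print(lo,len(P),P.min(0).round(3),P.max(0).round(3))
s=sub&(p[...,2]>.035)&(p[...,2]<.065); print(cv2.minAreaRect(p[s][:,:2].astype(np.float32)))
s=sub&(p[...,2]>.12); print(np.round(p[s],3).tolist()[:60])
cv2.imwrite("pics/crop.png",cv2.resize(im["pixels"][170:250,110:300,::-1],None,fx=4,fy=4,interpolation=cv2.INTER_CUBIC))
s=np.load("scene.npy",allow_pickle=True).item()["pixels"]
w=arm.get_image("wrist"); np.save("w0.npy",w,allow_pickle=True);print(w["fx"],w["cx"],w["cy"],w["T_tool_cam"])
cv2.imwrite("pics/w0.png",w["pixels"][...,::-1])
E
```

```text
desk z -1.3298172614639725e-05
[120 199  68  24 213]
bar dir 0.31599426 0.9487611 yaw from +y -0.32150444 len 0.2280408414255481 nose [np.float64(0.4760480296284933), np.float64(0.15295835831732454)] gripend [np.float64(0.548107627179178), np.float64(0.3693146391359098)]
0.0 14 -0.0037 0.0035 -0.0001
0.02 13 -0.003 0.0033 -0.0
0.04 15 -0.0034 0.0038 0.0
0.06 16 -0.0038 0.0036 -0.0001
0.08 13 -0.003 0.0032 0.0004
0.1 14 -0.0033 0.004 0.0001
0.12 15 -0.0037 0.0037 -0.0002
0.14 15 -0.0038 0.0033 -0.0001
0.16 14 -0.0034 0.003 -0.0002
0.18 28 -0.0109 0.0106 -0.0001
0.2 39 -0.0101 0.0104 0.0002
0.22 17 -0.0103 0.0103 0.0
0.03 319 [ 0.464 -0.156  0.031] [0.578 0.001 0.06 ]
0.1 25 [ 0.491 -0.154  0.1  ] [ 0.553 -0.001  0.12 ]
0.13 84 [ 0.498 -0.159  0.131] [0.542 0.001 0.15 ]
((0.5206860303878784, -0.07834188640117645), (0.15761734545230865, 0.11143022775650024), 88.8937759399414)
[[0.542, -0.003, 0.132], [0.542, -0.006, 0.132], [0.539, -0.0, 0.139], [0.539, -0.003, 0.138], [0.539, -0.006, 0.134], [0.537, -0.151, 0.125], [0.536, -0.153, 0.14], [0.536, -0.156, 0.136], [0.536, -0.0, 0.14], [0.
[... 825 characters left out ...]
21, -0.006, 0.144], [0.518, -0.152, 0.141], [0.518, -0.155, 0.149], [0.518, -0.158, 0.147], [0.518, -0.0, 0.142], [0.518, -0.003, 0.143], [0.518, -0.006, 0.144], [0.515, -0.152, 0.149], [0.515, -0.154, 0.149], [0.515, -0.158, 0.147], [0.515, -0.0, 0.146], [0.515, -0.003, 0.147], [0.515, -0.006, 0.145], [0.513, -0.151, 0.121], [0.512, -0.152, 0.142], [0.512, -0.155, 0.143]]
297.3186396354542 252.54815435789564 190.27315118746492 [[-1.03107753e-03 -9.59257251e-01 -2.82532232e-01  7.55537617e-02]
 [ 9.99999255e-01 -8.04334125e-04 -9.18526758e-04 -2.19902606e-04]
 [ 6.53853138e-04 -2.82532969e-01  9.59257366e-01 -1.39505850e-01]
 [ 0.00000000e+00  0.00000000e+00  0.00000000e+00  1.00000000e+00]]
```

View pics/w0.png

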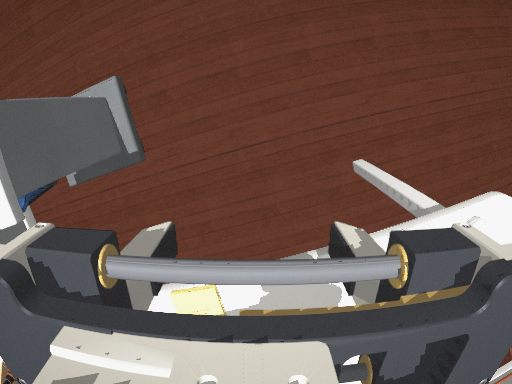

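>>> arm_command([
  [[0, 0, 0, 0, 0, 0.162], [0, 0, 0, 0, 0, 0.162], [0, 0, 0, 0, 0, 0.162], [0, 0, 0, 0, 0, 0.162], [0, 0, 0, 0, 0, 0.162], [0, 0, 0, 0, 0, 0.162], [0, 0, 0, 0, 0, 0.162], [0, 0, 0, 0, 0, 0.162], [0, 0, 0, 0, 0, 0.162], [0, 0, 0, 0, 0, 0.16]],
], jaw=0.06)

```text
clock: 1.4
position: [0.1689, 0.6015, 0.2454]
ee_rot: [2.552, 1.831, -0.001]
force: [-0.4, 0.2, -0.7]
width: 0.654
gripper_force: 0.0
```

>>> arm_command([
  [[-0.0117, 0.0434, 0.0125, 0, 0, 0], [-0.0117, 0.0434, 0.0125, 0, 0, 0], [-0.0117, 0.0434, 0.0125, 0, 0, 0], [-0.0117, 0.0434, 0.0125, 0, 0, 0], [-0.0117, 0.0434, 0.0125, 0, 0, 0], [-0.0117, 0.0434, 0.0125, 0, 0, 0], [-0.0117, 0.0434, 0.0125, 0, 0, 0], [-0.0117, 0.0434, 0.0125, 0, 0, 0], [-0.0117, 0.0434, 0.0125, 0, 0, 0], [-0.0116, 0.0434, 0.0125, 0, 0, 0]],
])

```text
clock: 2.65
position: [0.5449, 0.353, 0.1201]
ee_rot: [-2.548, -1.838, 0.001]
force: [0.1, 0.8, -1.4]
width: 0.651
gripper_force: 0.0
```

```bash
python3 - <<'E'
from h import *
s=arm.observe(); print(s["clock"],s["position"],s["ee_rot"],s["joints"].round(3) if hasattr(s["joints"],"round") else s["joints"])
w=arm.get_image("wrist"); np.save("w1.npy",dict(w,s=s),allow_pickle=True)
cv2.imwrite("pics/w1.png",w["pixels"][...,::-1])
E
```

```text
2.65 [0.54488259 0.35304794 0.12007422] [-2.54753514e+00 -1.83802046e+00  5.18728792e-04] [-0.914  0.613  0.395  1.669 -0.283  0.917 -0.73 ]
```

View pics/w1.png

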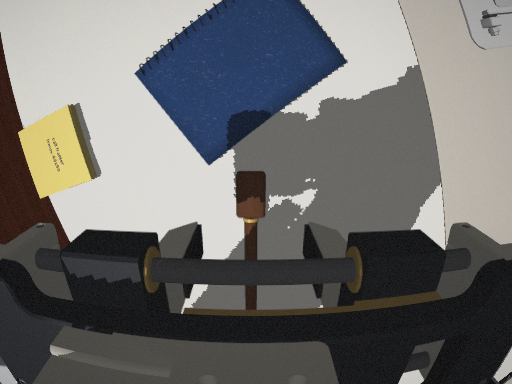

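The grip is seen at (251,195), with its shoulder and a brass ring at y≈218. The dowel runs straight down the jaw centre line.

```bash
python3 - <<'E'
from h import *
w=np.load("w1.npy",allow_pickle=True).item(); s=w["s"]; px=w["pixels"].astype(int)
def ray(u,v):
    a,b=u-w["cx"],v-w["cy"]; r=np.hypot(a,b)+1e-9; th=r/w["fx"]
    d=np.stack([a/r*np.sin(th),b/r*np.sin(th),np.cos(th)],-1)
    T=w["T_tool_cam"]; Q=R.from_rotvec(s["ee_rot"]).as_matrix()
    return Q@T[:3,3]+s["position"], d@(Q@T[:3,:3]).T
m=np.zeros(px.shape[:2],bool); m[160:216,225:275]=1
m&=(px[...,0]>px[...,2]+15)&(px.sum(2)<330)
m=cv2.morphologyEx(m.astype(np.uint8),cv2.MORPH_OPEN,np.ones((5,5)))
v,u=np.nonzero(m); print(len(u),u.min(),u.max(),v.min(),v.max())
def tow(u,v,z):
    o,d=ray(np.array(u,float),np.array(v,float)); return o+d*((z-o[2])/d[...,2])[...,None]
P=tow(u,v,.012)[:,:2].astype(np.float32); print(cv2.minAreaRect(P))
m2=np.zeros(px.shape[:2],bool); m2[223:255,235:270]=1; m2&=(px[...,0]>px[...,2]+15)&(px.sum(2)<330)
v,u=np.nonzero(m2)
D=tow(u,v,.009)[:,:2]
print("dowel",cv2.fitLine(D.astype(np.float32),cv2.DIST_HUBER,0,.01,.01).ravel())
E
```

```text
1179 237 264 173 215
((0.5435526967048645, 0.35269075632095337), (0.03843780234456062, 0.024113111197948456), 71.60240173339844)
dowel [0.3028303 0.9530445 0.5297388 0.3111386]
```

>>> arm_command([
  [[0, -0.001, 0.02, 0, 0, 0], [0, 0, 0.02, 0, 0, 0], [0, 0, 0.02, 0, 0, 0], [0, 0, 0.02, 0, 0, 0], [0, 0, 0.012, 0, 0, 0], [0, 0, 0.006, 0, 0, 0], [0, 0, 0, 0, 0, 0], [0, 0, 0, 0, 0, 0]],
])

```text
clock: 3.7
position: [0.5434, 0.3544, 0.0234]
ee_rot: [-2.548, -1.838, -0.002]
force: [-0.2, -1.1, -0.8]
width: 0.657
gripper_force: 0.0
```

>>> arm_command([
  [[0, 0, 0.002, 0, 0, 0], [0, 0, 0, 0, 0, 0], [0, 0, 0, 0, 0, 0], [0, 0, 0, 0, 0, 0], [0, 0, 0, 0, 0, 0], [0, 0, 0, 0, 0, 0], [0, 0, 0, 0, 0, 0], [0, 0, 0, 0, 0, 0]],
], jaw=0.01, newtons=40)

```text
clock: 4.7
position: [0.5431, 0.3542, 0.0208]
ee_rot: [-2.548, -1.838, -0.0]
force: [0.0, 0.4, 1.4]
width: 0.274
gripper_force: 40.0
```

>>> arm_command([
  [[0, 0, -0.02, 0, 0, 0], [0, 0, -0.025, 0, 0, 0], [0, 0, -0.025, 0, 0, 0], [0, 0, -0.025, 0, 0, 0], [0, 0, -0.024, 0, 0, -0.08], [0, 0, 0, 0, 0, -0.12], [0, 0, 0, 0, 0, -0.12], [0, 0, 0, 0, 0, 0], [0, 0, 0, 0, 0, 0]],
])

```text
clock: 5.82
position: [0.5431, 0.3542, 0.1403]
ee_rot: [2.226, 2.217, 0.001]
force: [0.4, -0.3, -0.3]
width: 0.276
gripper_force: 40.0
```

```bash
cat > meas.py <<'E'
from h import *
s=arm.observe(); print(s["clock"],np.round(s["position"],4),np.round(s["ee_rot"],4),np.round(s["force"],1),s["width"])
Q=R.from_rotvec(s["ee_rot"]).as_matrix(); print("toolx",Q[:,0].round(4),"yaw",np.degrees(np.arctan2(Q[1,0],Q[0,0])))
im=arm.get_image("top"); p=cloud(im); px=im["pixels"].astype(int)
np.save("top2.npy",im,allow_pickle=True)
o=np.array(im["xyz"]); r=R.from_rotvec(im["rotation"]).as_matrix()
z=p[...,2]
# caddy tongues
reg=(p[...,0]>.44)&(p[...,0]<.60)
c=[]
for lo,hi in((-.01,.01),(-.165,-.145)):
    t=reg&(p[...,1]>lo)&(p[...,1]<hi)&(z>.129)&(z<.16)
    P=p[t]; xs=P[:,0]
    # per image column mid x
    _,u=np.nonzero(t); mids=[(xs[u==k].min()+xs[u==k].max())/2 for k in np.unique(u) if (u==k).sum()>8]
    print("tongue",len(P),np.round(mids,4),P[:,1].min().round(4),P[:,1].max().round(4)); c.append((np.mean(mids),P[:,1].mean()))
print("caddy",np.round(c,4),"yaw deg",np.degrees(np.arctan2(-(c[0][0]-c[1][0]),c[0][1]-c[1][1])))
# bar: brown raised
t=(p[...,1]>.01)&(p[...,1]<.42)&(p[...,0]>.45)&(p[...,0]<.62)&(px.sum(2)<330)&(px[...,0]>px[...,2]*1.4+8)&(z>.07)&(z<.2)
P=p[t]; print("bar n",len(P),P.min(0).round(4),P.max(0).round(4))
for a in np.arange(P[:,1].min(),P[:,1].max(),.02):
    k=(P[:,1]>=a)&(P[:,1]<a+.02)
    if k.sum()>2: print(round(a+.01,3),k.sum(),P[k].mean(0).round(4),"z med",np.median(P[k,2]).round(4))
E
python3 meas.py
```

```text
5.825 [0.5431 0.3542 0.1403] [2.2257e+00 2.2172e+00 9.0000e-04] [ 0.4 -0.3 -0.3] 0.2757267658480767
toolx [3.8e-03 1.0e+00 4.0e-04] yaw 89.77958184284698
tongue 42 [0.5212 0.5213 0.523 ] -0.0062 0.0003
tongue 40 [0.5171 0.5169 0.5167] -0.1587 -0.1513
caddy [[ 0.5218 -0.0031]
 [ 0.5169 -0.1548]] yaw deg -1.8469975531996292
bar n 190 [0.5339 0.1425 0.1243] [0.5522 0.3582 0.1374]
0.153 17 [0.542  0.1526 0.1306] z med 0.1316
0.173 21 [0.5427 0.1718 0.1305] z med 0.1309
0.193 16 [0.5424 0.1912 0.1304] z med 0.1303
0.213 13 [0.5421 0.213  0.1314] z med 0.1302
0.233 12 [0.5423 0.2322 0.1314] z med 0.1306
0.253 14 [0.5427 0.2515 0.1309] z med 0.1306
0.273 17 [0.5424 0.2733 0.1308] z med 0.1308
0.293 17 [0.5423 0.292  0.1297] z med 0.1299
0.313 21 [0.5424 0.3118 0.1303] z med 0.13
0.333 36 [0.5432 0.3332 0.132 ] z med 0.1319
0.353 6 [0.546  0.3503 0.1318] z med 0.1313
```

```bash
cat > cad.py <<'E'
from h import *
for f in("top","top2"):
    im=np.load(f+".npy",allow_pickle=True).item(); p=cloud(im); z=p[...,2]
    A=[];B=[]
    for u in range(512):
        q=p[:,u]; k=(q[:,0]>.44)&(q[:,0]<.60)&(q[:,1]>-.146)&(q[:,1]<-.012)&(q[:,2]>.040)&(q[:,2]<.056)
        if k.sum()>1:
            i=np.nonzero(k)[0]; A.append(q[i[0]]);B.append(q[i[-1]])
    A=np.array(A);B=np.array(B)
    res=[]
    for S in(A,B,(A+B)/2):
        b=np.polyfit(S[:,1]+.078,S[:,0],1); e=S[:,0]-np.polyval(b,S[:,1]+.078); k=abs(e)<.003
        b=np.polyfit(S[k,1]+.078,S[k,0],1); res.append((b[1].round(4),np.degrees(b[0]).round(2),k.sum()))
    print(f,res)
E
python3 cad.py
python3 - <<'E'
from h import *
im=arm.get_image("scene"); np.save("scene2.npy",im,allow_pickle=True)
i=im["pixels"][150:270,180:340,::-1]; cv2.imwrite("pics/sc2.png",cv2.resize(i,None,fx=5,fy=5,interpolation=cv2.INTER_CUBIC))
E
```

```text
top [(np.float64(0.5718), np.float64(4.31), np.int64(20)), (np.float64(0.4656), np.float64(2.12), np.int64(19)), (np.float64(0.519), np.float64(1.48), np.int64(17))]
top2 [(np.float64(0.5724), np.float64(3.53), np.int64(21)), (np.float64(0.4651), np.float64(1.08), np.int64(18)), (np.float64(0.519), np.float64(1.15), np.int64(18))]
```

View pics/sc2.png

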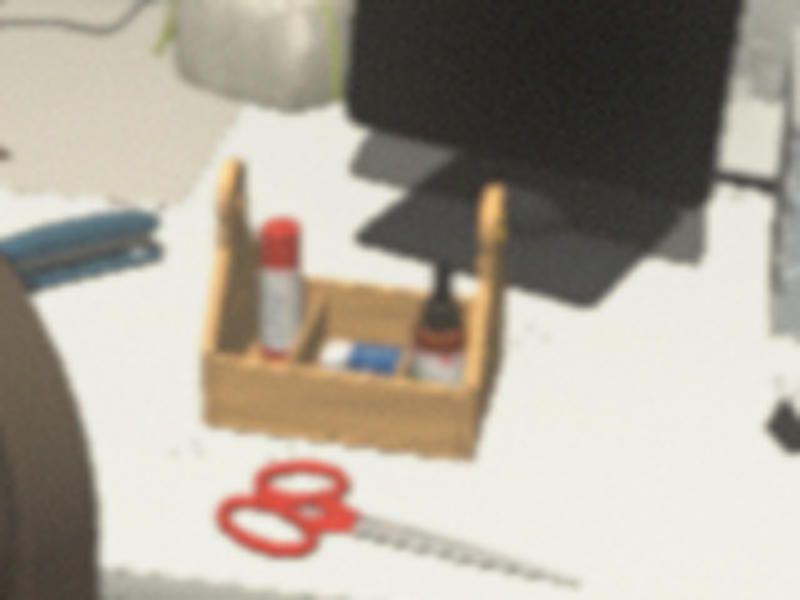

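The scene view shows the glue and bottle standing, the two tongue tops at (235,170) and (493,195), and the caddy undisturbed. Next I line the bar up with the eyelet axis and approach.

>>> arm_command([
  [[0, -0.0125, 0, 0, 0, 0.0223], [-0.02, 0, 0, 0, 0, 0], [-0.03, 0, 0, 0, 0, 0], [-0.03, 0, 0, 0, 0, 0], [-0.025, 0, 0, 0, 0, 0], [-0.01, 0, 0, 0, 0, 0], [0, 0, 0, 0, 0, 0], [0, 0, 0, 0, 0, 0]],
])

```text
clock: 6.92
position: [0.5277, 0.2406, 0.1397]
ee_rot: [-2.245, -2.197, -0.001]
force: [-0.3, 0.4, -1.5]
width: 0.273
gripper_force: 40.0
```

```bash
python3 meas.py; cp top2.npy top3.npy; python3 cad.py | tail -1; python3 - <<'E'
from h import *
im=np.load("top3.npy",allow_pickle=True).item()
cv2.imwrite("pics/t3.png",cv2.resize(im["pixels"][165:245,160:300,::-1],None,fx=5.7,fy=5.7,interpolation=cv2.INTER_CUBIC))
E
```

```text
6.925 [0.5277 0.2406 0.1397] [-2.2453e+00 -2.1966e+00 -1.0000e-03] [-0.3  0.4 -1.5] 0.27342044297893947
toolx [2.200e-02 9.998e-01 8.000e-04] yaw 88.74210878169514
tongue 43 [0.5214 0.5217 0.5214] -0.0062 0.0005
tongue 40 [0.517  0.5169 0.5169] -0.1592 -0.1509
caddy [[ 0.5215 -0.0032]
 [ 0.5169 -0.1548]] yaw deg -1.7227883046220516
bar n 176 [0.5172 0.0273 0.1238] [0.5348 0.2228 0.136 ]
0.037 16 [0.5227 0.038  0.1282] z med 0.1276
0.057 21 [0.5228 0.0566 0.1294] z med 0.1291
0.077 21 [0.5232 0.0773 0.1294] z med 0.1285
0.097 21 [0.5237 0.0981 0.129 ] z med 0.1291
0.117 19 [0.5239 0.1177 0.1303] z med 0.1302
0.137 16 [0.5247 0.1362 0.1301] z med 0.1301
0.157 13 [0.5263 0.1566 0.1302] z med 0.1304
0.177 14 [0.5265 0.1776 0.1307] z med 0.1308
0.197 14 [0.5269 0.1983 0.131 ] z med 0.1309
0.217 21 [0.5264 0.2178 0.1303] z med 0.1301
top2 [(np.float64(0.5722), np.float64(3.97), np.int64(20)), (np.float64(0.4651), np.float64(1.11), np.int64(18)), (np.float64(0.5189), np.float64(1.03), np.int64(17))]
```

View pics/t3.png

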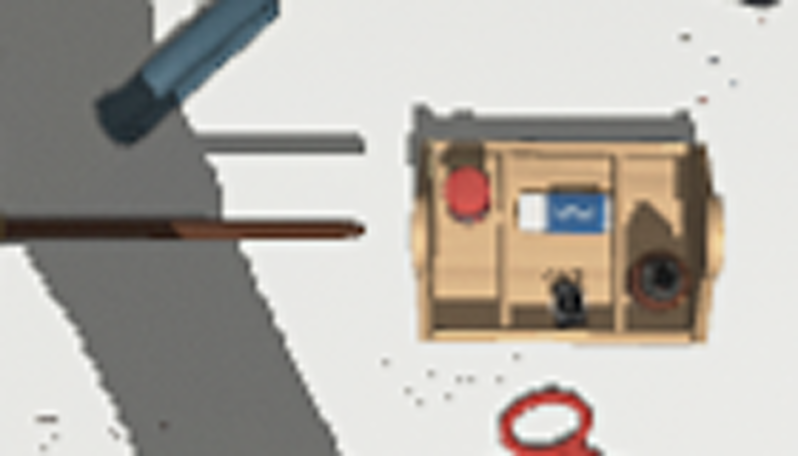

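The bar tip at (363,229) is in line with the tongue centres at (418,238) and (714,237), and in metric terms the lateral error is under 1 mm. The nose droops slightly, so I pitch it up 10 mrad and enter the first eyelet.

>>> arm_command([
  [[0, 0, -0.0003, 0, -0.01, 0], [-0.01, 0, 0, 0, 0, 0], [-0.01, 0, 0, 0, 0, 0], [-0.01, 0, 0, 0, 0, 0], [-0.008, 0, 0, 0, 0, 0], [-0.006, 0, 0, 0, 0, 0], [-0.006, 0, 0, 0, 0, 0], [0, 0, 0, 0, 0, 0]],
])

```text
clock: 7.98
position: [0.5267, 0.1887, 0.1406]
ee_rot: [2.243, 2.19, -0.011]
force: [0.9, 0.5, -0.5]
width: 0.276
gripper_force: 40.0
```

```bash
python3 meas.py
```

```text
7.975 [0.5267 0.1887 0.1406] [ 2.243   2.1896 -0.0112] [ 0.9  0.5 -0.5] 0.27551597340628553
toolx [ 0.0241  0.9997 -0.01  ] yaw 88.61948171862254
tongue 57 [0.5199 0.5215 0.52  ] -0.0087 0.0092
tongue 41 [0.517  0.5169 0.5167] -0.1589 -0.1502
caddy [[ 0.5205 -0.0014]
 [ 0.5168 -0.1547]] yaw deg -1.3631806818526702
bar n 152 [0.5189 0.0121 0.1244] [0.5341 0.1697 0.1394]
0.022 21 [0.522  0.021  0.1318] z med 0.1315
0.042 21 [0.5224 0.0416 0.1325] z med 0.1328
0.062 21 [0.5228 0.0623 0.1323] z med 0.132
0.082 20 [0.5232 0.0826 0.1308] z med 0.1312
0.102 19 [0.5236 0.1016 0.1317] z med 0.132
0.122 18 [0.5244 0.1204 0.1317] z med 0.1317
0.142 14 [0.5258 0.1421 0.1314] z med 0.1314
0.162 18 [0.5263 0.1632 0.1324] z med 0.1332
```

>>> arm_command([
  [[-0.015, 0, 0.0009, 0, 0, 0], [-0.02, 0, 0.0002, 0, 0, 0], [-0.02, 0, 0.0002, 0, 0, 0], [-0.02, 0, 0.0002, 0, 0, 0], [-0.02, 0, 0.0002, 0, 0, 0], [-0.013, 0, 0.0001, 0, 0, 0], [0, 0, 0, 0, 0, 0], [0, 0, 0, 0, 0, 0]],
])

```text
clock: 9.02
position: [0.5242, 0.082, 0.1398]
ee_rot: [2.242, 2.192, -0.011]
force: [-0.3, 0.0, -0.6]
width: 0.276
gripper_force: 40.0
```

```bash
cat >> meas.py <<'E'
t=(p[...,1]<-.01)&(p[...,1]>-.15)&(p[...,0]>.48)&(p[...,0]<.56)&(z>.112)&(z<.16)
P=p[t]; print("inside n",len(P))
for a in np.arange(-.15,-.01,.02):
    k=(P[:,1]>=a)&(P[:,1]<a+.02)
    if k.sum()>2: print(round(a+.01,3),k.sum(),P[k].mean(0).round(4),"z med",np.median(P[k,2]).round(4))
E
python3 meas.py
```

```text
9.025 [0.5242 0.082  0.1398] [ 2.2416  2.1916 -0.0106] [-0.3  0.  -0.6] 0.27639931967015924
toolx [ 0.0226  0.9997 -0.0095] yaw 88.7058082879915
tongue 56 [0.5199 0.5215 0.5215] -0.0085 0.0093
tongue 40 [0.5168 0.517  0.5167] -0.1588 -0.15
caddy [[ 0.521  -0.0013]
 [ 0.5168 -0.1548]] yaw deg -1.5512499840394136
bar n 48 [0.519  0.0122 0.1248] [0.5257 0.0568 0.1357]
0.022 21 [0.5221 0.0211 0.1305] z med 0.1304
0.042 21 [0.5225 0.0417 0.1309] z med 0.1317
0.062 6 [0.5228 0.0551 0.1303] z med 0.1298
inside n 160
-0.12 24 [ 0.5206 -0.1195  0.1312] z med 0.131
-0.1 28 [ 0.5212 -0.1001  0.1315] z med 0.1317
-0.08 28 [ 0.5216 -0.0794  0.1316] z med 0.1315
-0.06 25 [ 0.5221 -0.0598  0.1318] z med 0.1324
-0.04 27 [ 0.5222 -0.0407  0.1308] z med 0.1306
-0.02 27 [ 0.5226 -0.0204  0.1312] z med 0.1308
```

>>> arm_command([
  [[0, -0.0016, 0, 0, 0, 0.005], [0, 0, 0, 0, 0, 0], [0, 0, 0, 0, 0, 0]],
])

```text
clock: 9.45
position: [0.5225, 0.0815, 0.1398]
ee_rot: [2.247, 2.185, -0.011]
force: [0.6, 0.2, 0.1]
width: 0.278
gripper_force: 40.0
```

```bash
sed -i 's/&(px.sum(2)<330)&(px\[...,0\]>px\[...,2\]\*1.4+8)&(z>.07)/\&(z>.11)/' meas.py; python3 meas.py; cp top2.npy top4.npy; python3 - <<'E'
from h import *
im=np.load("top4.npy",allow_pickle=True).item()
cv2.imwrite("pics/t4.png",cv2.resize(im["pixels"][175:235,210:300,::-1],None,fx=8,fy=8,interpolation=cv2.INTER_CUBIC))
E
```

```text
9.45 [0.5225 0.0815 0.1398] [ 2.2472  2.1854 -0.0111] [0.6 0.2 0.1] 0.2783586071522637
toolx [ 0.0279  0.9996 -0.0099] yaw 88.40121975077038
tongue 57 [0.52   0.5215 0.5215] -0.0086 0.0092
tongue 41 [0.5172 0.517  0.5168] -0.1587 -0.151
caddy [[ 0.521  -0.0015]
 [ 0.517  -0.1548]] yaw deg -1.4875391417727106
bar n 69 [0.4771 0.0121 0.1261] [0.6054 0.0584 0.1993]
0.022 28 [0.5206 0.0211 0.1306] z med 0.1311
0.042 30 [0.5232 0.042  0.135 ] z med 0.13
0.062 11 [0.5222 0.0553 0.1433] z med 0.1312
inside n 163
-0.12 25 [ 0.5177 -0.1198  0.1309] z med 0.1308
-0.1 28 [ 0.5183 -0.1001  0.1315] z med 0.1312
-0.08 28 [ 0.5187 -0.0794  0.1314] z med 0.1314
-0.06 24 [ 0.519  -0.0602  0.1313] z med 0.1313
-0.04 28 [ 0.5194 -0.041   0.1316] z med 0.1318
-0.02 28 [ 0.5198 -0.0203  0.1311] z med 0.1309
```

View pics/t4.png

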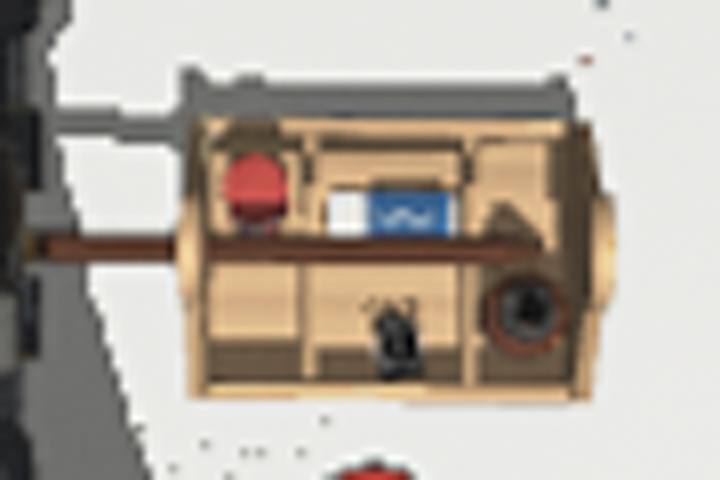

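The bar passes the near eyelet. Its tip, at (540,245), points at the far tongue, centred at (603,250), and the measured offsets are under 1 mm. I continue slowly.

>>> arm_command([
  [[-0.006, 0, 0.0005, 0, 0, 0], [-0.006, 0, 0.0001, 0, 0, 0], [-0.006, 0, 0.0001, 0, 0, 0], [-0.006, 0, 0, 0, 0, 0], [-0.005, 0, 0.0001, 0, 0, 0], [0, 0, 0, 0, 0, 0]],
])

```text
clock: 10.25
position: [0.5217, 0.0517, 0.1393]
ee_rot: [2.249, 2.184, -0.011]
force: [-0.7, -0.3, -0.3]
width: 0.276
gripper_force: 40.0
```

```bash
python3 meas.py | grep -v "^0"
```

```text
10.25 [0.5217 0.0517 0.1393] [ 2.2486  2.1838 -0.0112] [-0.7 -0.3 -0.3] 0.27615692078230003
toolx [ 0.0293  0.9995 -0.01  ] yaw 88.32371399195421
tongue 48 [0.5212 0.5229 0.5216] -0.0086 0.0092
tongue 50 [0.517  0.517  0.5168] -0.1623 -0.1467
caddy [[ 0.5219 -0.0023]
 [ 0.5169 -0.1541]] yaw deg -1.886795007980403
bar n 23 [0.4572 0.0121 0.1222] [0.5251 0.0263 0.1992]
inside n 189
-0.14 25 [ 0.5175 -0.1403  0.132 ] z med 0.1319
-0.12 28 [ 0.5179 -0.1207  0.1313] z med 0.1316
-0.1 28 [ 0.5183 -0.1001  0.1315] z med 0.132
-0.08 28 [ 0.5187 -0.0794  0.1308] z med 0.1306
-0.06 24 [ 0.519  -0.0602  0.1311] z med 0.1316
-0.04 28 [ 0.5194 -0.041   0.131 ] z med 0.1314
-0.02 28 [ 0.5198 -0.0203  0.1303] z med 0.1298
```

>>> arm_command([
  [[-0.006, 0, 0.0001, 0, 0, 0], [-0.006, 0, 0, 0, 0, 0], [-0.005, 0, 0.0001, 0, 0, 0], [-0.004, 0, 0, 0, 0, 0], [-0.002, 0, 0, 0, 0, 0], [-0.001, 0, 0, 0, 0, 0], [0, 0, 0, 0, 0, 0]],
])

```text
clock: 11.18
position: [0.521, 0.0284, 0.1393]
ee_rot: [2.248, 2.185, -0.011]
force: [0.2, 0.5, -0.5]
width: 0.278
gripper_force: 40.0
```

>>> arm_command([
  [[-0.001, 0, 0, 0, 0, 0], [-0.001, 0, 0, 0, 0, 0], [-0.001, 0, 0, 0, 0, 0], [0, 0, 0, 0, 0, 0]],
])

```text
clock: 11.68
position: [0.5209, 0.0252, 0.1394]
ee_rot: [2.248, 2.185, -0.011]
force: [-0.9, -0.2, 0.0]
width: 0.278
gripper_force: 40.0
```

```bash
python3 meas.py | grep -v "^0"
```

```text
11.675 [0.5209 0.0252 0.1394] [ 2.2479  2.1846 -0.0111] [-0.9 -0.2  0. ] 0.27822489832287334
toolx [ 0.0286  0.9995 -0.01  ] yaw 88.3624711148962Traceback (most recent call last):
  File "meas.py", line 16, in <module>
    print("tongue",len(P),np.round(mids,4),P[:,1].min().round(4),P[:,1].max().round(4)); c.append((np.mean(mids),P[:,1].mean()))
                                           ~~~~~~~~~~^^
    return umr_minimum(a, axis, None, out, keepdims, initial, where)
ValueError: zero-size array to reduction operation minimum which has no identity
```

```bash
python3 - <<'E'
from h import *
im=arm.get_image("top"); p=cloud(im); z=p[...,2]
t=(p[...,1]<-.163)&(p[...,1]>-.22)&(p[...,0]>.49)&(p[...,0]<.55)&(z>.09)&(z<.14); print(t.sum(),p[t].min(0),p[t].max(0))
E
```

```text
30 [ 0.51238992 -0.18894924  0.12360249] [ 0.52176358 -0.16483264  0.13716514]
```

>>> arm_command([
  [[0, 0, 0, 0, 0, 0], [0, 0, 0, 0, 0, 0], [0, 0, 0, 0, 0, 0], [0, 0, 0, 0, 0, 0], [0, 0, -0.01, 0, 0, 0], [0, 0, -0.02, 0, 0, 0], [0, 0, -0.03, 0, 0, 0], [0, 0, -0.03, 0, 0, 0], [0, 0, -0.02, 0, 0, 0], [0, 0, 0, 0, 0.0105, 0]],
], jaw=0.06)

```text
clock: 13.02
position: [0.5219, 0.0266, 0.2512]
ee_rot: [2.251, 2.189, 0.006]
force: [0.4, -0.7, -0.8]
width: 0.655
gripper_force: 0.0
```

```bash
python3 - <<'E'
from h import *
im=arm.get_image("top"); p=cloud(im); z=p[...,2]; np.save("top5.npy",im,allow_pickle=True)
s=arm.observe(); print(s["position"],R.from_rotvec(s["ee_rot"]).as_matrix().round(4))
t=(p[...,1]<-.163)&(p[...,1]>-.22)&(p[...,0]>.49)&(p[...,0]<.55)&(z>.09)&(z<.14); print(t.sum(),p[t].min(0),p[t].max(0))
t=(p[...,1]<-.01)&(p[...,1]>-.15)&(p[...,0]>.48)&(p[...,0]<.56)&(z>.112)&(z<.16)
P=p[t]; print("inside n",len(P))
for a in np.arange(-.15,-.01,.02):
    k=(P[:,1]>=a)&(P[:,1]<a+.02)
    if k.sum()>2: print(round(a+.01,3),k.sum(),P[k].mean(0).round(4),"z med",np.median(P[k,2]).round(4))
E
```

```text
[0.52117786 0.0262163  0.25000618] [[ 0.0285  0.9996  0.0016]
 [ 0.9996 -0.0285  0.0019]
 [ 0.002   0.0016 -1.    ]]
28 [ 0.51251698 -0.18635916  0.12160387] [ 0.52178023 -0.16515327  0.13019491]
inside n 186
-0.14 27 [ 0.5158 -0.1391  0.1271] z med 0.1281
-0.12 27 [ 0.5182 -0.1206  0.1281] z med 0.1284
-0.1 28 [ 0.5185 -0.1002  0.1279] z med 0.1284
-0.08 28 [ 0.5189 -0.0795  0.1277] z med 0.1278
-0.06 24 [ 0.5192 -0.0602  0.1278] z med 0.1283
-0.04 28 [ 0.5196 -0.041   0.1279] z med 0.1286
-0.02 24 [ 0.52   -0.0217  0.1274] z med 0.1279
```

>>> arm_command([
  [[-0.025, 0.0008, 0, 0, 0, 0], [-0.04, 0, 0, 0, 0, 0], [-0.03, 0, 0, 0, 0, 0], [-0.0097, 0, 0.01, 0, 0, 0], [0, 0, 0.03, 0, 0, 0], [0, 0, 0.03, 0, 0, 0], [0, 0, 0.03, 0, 0, 0], [0, 0, 0.02, 0, 0, 0], [0, 0, 0.0075, 0, 0, 0], [0, 0, 0, 0, 0, 0]],
])

```text
clock: 14.32
position: [0.5184, -0.0778, 0.1212]
ee_rot: [-2.251, -2.189, 0.001]
force: [-0.7, -0.4, 0.2]
width: 0.655
gripper_force: 0.0
```

>>> arm_command([
  [[0, 0, 0, 0, 0, 0], [0, 0, 0, 0, 0, 0], [0, 0, 0, 0, 0, 0], [0, 0, 0, 0, 0, 0], [0, 0, 0, 0, 0, 0], [0, 0, 0, 0, 0, 0], [0, 0, 0, 0, 0, 0]],
], jaw=0.0, newtons=60)

```text
clock: 15.2
position: [0.5188, -0.0782, 0.1219]
ee_rot: [-2.253, -2.189, -0.001]
force: [0.8, -1.2, 0.8]
width: 0.114
gripper_force: 60.0
```

>>> arm_command([
  [[0, 0, -0.003, 0, 0, 0], [0, 0, -0.003, 0, 0, 0], [0, 0, -0.004, 0, 0, 0], [0, 0, -0.005, 0, 0, 0], [0, 0, -0.005, 0, 0, 0], [0, 0, -0.005, 0, 0, 0], [0, 0, 0, 0, 0, 0], [0, 0, 0, 0, 0, 0]],
])

```text
clock: 16.2
position: [0.5187, -0.0782, 0.1467]
ee_rot: [-2.252, -2.189, -0.001]
force: [-1.4, 0.5, -6.1]
width: 0.111
gripper_force: 60.0
```

```bash
cat > tilt.py <<'E'
from h import *
s=arm.observe(); print(s["clock"],np.round(s["position"],4),np.round(s["force"],1),np.round(s["ft_torque"],2),s["width"])
im=arm.get_image("scene"); np.save("scene3.npy",im,allow_pickle=True); p=cloud(im)
# near side wall outer face (tan), from scene camera: fit top edge along columns
px=im["pixels"].astype(int); tan=(px[...,0]>px[...,2]+40)&(px[...,0]>120)
t=tan&(p[...,0]>.44)&(p[...,0]<.482)&(p[...,1]>-.17)&(p[...,1]<.02)
P=p[t]; print(len(P),P.min(0).round(3),P.max(0).round(3))
for y in np.arange(-.15,.0,.02):
    k=abs(P[:,1]-y)<.01
    if k.sum(): print(round(y,2),k.sum(),"z",P[k,2].min().round(4),P[k,2].max().round(4),"mean",P[k].mean(0).round(4))
A=P-P.mean(0); n=np.linalg.svd(A,full_matrices=False)[2][2]; n*=-np.sign(n[0]); print("wall normal",n.round(3))
E
python3 tilt.py
```

```text
16.2 [ 0.5187 -0.0782  0.1467] [-1.4  0.5 -6.1] [-0.08  0.03 -0.04] 0.11086247430038329
841 [ 0.441 -0.161 -0.002] [ 0.482 -0.009  0.103]
-0.15 147 z 0.022 0.103 mean [ 0.4647 -0.152   0.0581]
-0.13 120 z 0.0193 0.0872 mean [ 0.4643 -0.1309  0.0487]
-0.11 107 z 0.0196 0.067 mean [ 0.4634 -0.1104  0.0451]
-0.09 104 z 0.0007 0.068 mean [ 0.4634 -0.0903  0.0445]
-0.07 106 z -0.0019 0.0667 mean [ 0.4637 -0.0702  0.0442]
-0.05 106 z -0.0021 0.0669 mean [ 0.4645 -0.0501  0.0444]
-0.03 100 z 0.021 0.0671 mean [ 0.4651 -0.0298  0.045 ]
-0.01 45 z 0.0204 0.0668 mean [ 0.466  -0.0153  0.0473]
wall normal [-0.992  0.013  0.124]
```

The caddy is level and fully carried (6 N). I raise it to 12 cm.

>>> arm_command([
  [[0, 0, -0.005, 0, 0, 0], [0, 0, -0.01, 0, 0, 0], [0, 0, -0.013, 0, 0, 0], [0, 0, -0.015, 0, 0, 0], [0, 0, -0.015, 0, 0, 0], [0, 0, -0.015, 0, 0, 0], [0, 0, -0.013, 0, 0, 0], [0, 0, -0.008, 0, 0, 0], [0, 0, -0.004, 0, 0, 0], [0, 0, -0.002, 0, 0, 0]],
])

```text
clock: 17.5
position: [0.5186, -0.0783, 0.2467]
ee_rot: [-2.252, -2.189, -0.0]
force: [-0.2, -0.5, -6.8]
width: 0.116
gripper_force: 60.0
```

>>> arm_command([
  [[0, 0, 0, 0, 0, 0], [0, 0, 0, 0, 0, 0], [0, 0, 0, 0, 0, 0], [0, 0, 0, 0, 0, 0], [0, 0, 0, 0, 0, 0], [0, 0, 0, 0, 0, 0], [0, 0, 0, 0, 0, 0], [0, 0, 0, 0, 0, 0], [0, 0, 0, 0, 0, 0], [0, 0, 0, 0, 0, 0]],
])

```text
clock: 18.75
position: [0.5188, -0.0783, 0.2468]
ee_rot: [-2.253, -2.189, -0.001]
force: [-0.1, -0.3, -6.4]
width: 0.112
gripper_force: 60.0
```

```bash
python3 tilt.py; python3 - <<'E'
from h import *
i=np.load("scene3.npy",allow_pickle=True).item()["pixels"][90:270,150:390,::-1]
cv2.imwrite("pics/sc3.png",cv2.resize(i,None,fx=3.3,fy=3.3,interpolation=cv2.INTER_CUBIC))
E
```

```text
18.75 [ 0.5188 -0.0783  0.2468] [-0.1 -0.3 -6.4] [-0.14 -0.01 -0.02] 0.11237980350181948
907 [ 0.445 -0.16  -0.001] [ 0.482 -0.003  0.203]
-0.15 169 z 0.1204 0.2028 mean [ 0.464  -0.1515  0.1557]
-0.13 124 z 0.121 0.1878 mean [ 0.4637 -0.1302  0.1473]
-0.11 118 z 0.1208 0.1671 mean [ 0.4628 -0.1103  0.1445]
-0.09 120 z -0.0003 0.167 mean [ 0.463  -0.0898  0.1439]
-0.07 118 z -0.0012 0.1675 mean [ 0.4638 -0.0695  0.1418]
-0.05 111 z -0.0009 0.1671 mean [ 0.4643 -0.05    0.1436]
-0.03 107 z 0.1196 0.1669 mean [ 0.465  -0.0306  0.1447]
-0.01 33 z 0.1244 0.1954 mean [ 0.4667 -0.0111  0.1487]
wall normal [-0.993  0.017  0.114]
```

View pics/sc3.png

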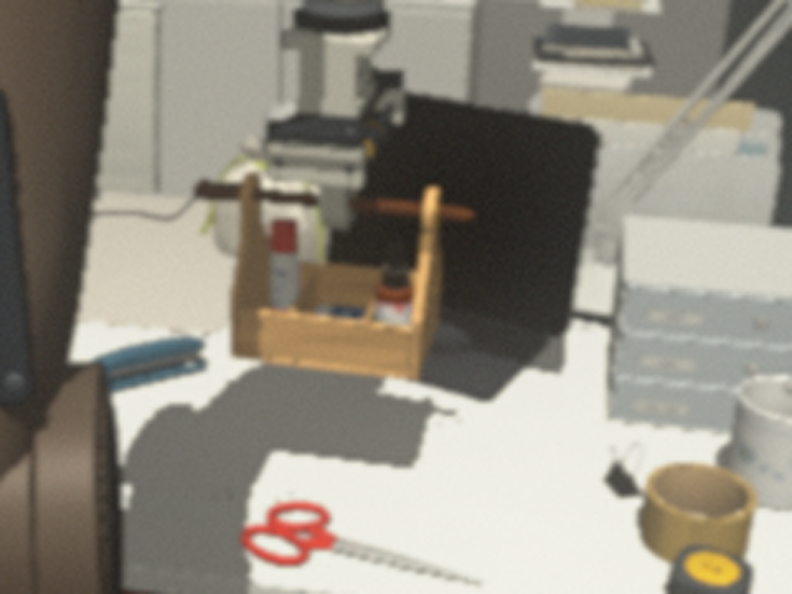

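The caddy hangs level by the bar, with its grip at (215,188) up against the left tongue. The glue and bottle are upright and the bystanders are in place. Before handing in, I do one check of the tilt about the bar.

```bash
python3 - <<'E'
from h import *
for f,dz in(("scene2",0),("scene3",.12)):
    im=np.load(f+".npy",allow_pickle=True).item(); p=cloud(im)
    px=im["pixels"].astype(int); tan=(px[...,0]>px[...,2]+40)&(px[...,0]>100)
    t=tan&(p[...,0]>.44)&(p[...,0]<.475)&(p[...,1]>-.145)&(p[...,1]<-.012)&(p[...,2]>dz+.008)&(p[...,2]<dz+.042)
    P=p[t]; c,*_=np.linalg.lstsq(np.c_[P[:,1:]-P[:,1:].mean(0),np.ones(len(P))],P[:,0],rcond=None); print(f,len(P),"dx/dy,dx/dz,x",c)
    t=(p[...,0]>.44)&(p[...,0]<.6)&(p[...,1]>-.145)&(p[...,1]<-.012)
im=arm.get_image("top"); p=cloud(im); z=p[...,2]
for lo,hi in((.455,.48),(.565,.585)):
    for a,b in((-.15,-.12),(-.04,-.01)):
        t=(p[...,0]>lo)&(p[...,0]<hi)&(p[...,1]>a)&(p[...,1]<b)&(z>.15)&(z<.19); print(lo,a,t.sum(),np.median(z[t]) if t.any() else None)
E
```

```text
scene2 466 dx/dy,dx/dz,x [0.02837827 0.01059892 0.46230089]
scene3 536 dx/dy,dx/dz,x [ 0.02800883 -0.00769804  0.46344   ]
0.455 -0.15 0 None
0.455 -0.04 0 None
0.565 -0.15 0 None
0.565 -0.04 3 0.1668824254835466
```

Tilt about the bar is about 1°, so I hand it in.

```bash
python3 -c "
from cell import arm
print(arm.sign_off())"
```

```text
the job is handed in; nothing more can be done
None
```

The bar is through both eyelets to about 2 mm from fully home, and I handed in with the gripper holding the caddy by the bar's middle: 12 cm up, level to about 1° and steady, with the bottle and glue upright and the bystanders unmoved as far as the last picture shows (no verdict was returned).

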